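Raise the bench magnifier to its next stop

ROBOT

A 7-joint arm with a two-finger parallel gripper is mounted at the origin on the work surface. World frame = base frame: x ahead of the robot, y to its left, z up, the work surface at z = 0. Lengths are in m, angles in rad, forces in N, time in s.
With the tool pointing down it reaches from about 0.4 to 0.875 m from the base axis. Payload 6.5 kg.
Tool frame: the origin (TCP) lies on the centre line of the jaws, within the pads' length; the fingertips stand ahead of it and the grasp point (between the pads) lies 5 mm behind it (r.finger_overhang is the x of the fingertips in the tool frame, in m); x points along the fingers, z is the direction in which the jaws open and shut, and the axes are right-handed (so a half turn about x gives the same grasp; the last joint's range is limited). The gripper opens to 85 mm and grips with 20 to 120 N. Pads are 22 mm wide; open, the fingers measure 114 mm over their backs; the gripper's body (76 mm by 85 mm) begins 54 mm behind the grasp point. The pads swing forward as they close: fully open they stand 13 mm farther back than shut.
Start: joints at [-1.214, 0.536, -0.004, 1.538, 0.003, 1.067, -0.071], TCP at [0.267, 0.593, 0.245] pointing down, gripper open.
Joint ranges: [-2.7, 2.7], [-0.37, 2.16], [-1.27, 1.26], [0.24, 2.4], [-1.31, 4.45], [0.19, 1.91], [-2.76, 2.76]. Speed limits (rad/s): [2.39, 2.39, 3.14, 3.14, 3.14, 3.14, 3.14].

INTERFACE

Orientations are given as a unit quaternion [w, x, y, z].
In Python, from workcell import r, eyes gives the robot as it stands.
- The arm moves only by the shell command python3 -m creep 'ROWS' [FORCE]. ROWS is JSON, a list that holds one entry, the list of rows, each a list of 7 numbers: the closure, from 0 (fully open) to 1 (shut), then the shift along the world's x, y, z in m, then the turn, a rotation vector about the world's x, y, z in rad. A call has exactly 5 rows; each row shifts and turns the pose as measured when the row begins; what a row does not reach is not made up. A row lasts 1/12 s, in which the tool goes at most 41.7 mm and 7.16 degrees, less where a joint would pass 70% of its speed; a pose out of reach is approached as far as the arm can. A call with a gripper value outside its range is refused whole. The fingers move at their own pace and stop on an object; FORCE is the grip in N (left out, the last holds). Time passes only in rows, so rows that do not move let the fingers close, or fill a call up. It gives the time, the measured TCP pose, the force and the opening at its end, in the units of the state.
- r.observe(): the state, without advancing time (a new reading comes with each control period).
- eyes.get_image(name): name is "scene" or "top" or "wrist"; returns (picture, depth): 480x640x3 uint8, blue, green, red; 480x640 float32, m along the optical axis (not along the pixel's ray), 0 where there is no reading.
- eyes.camera_params(name): a dict with "camera_matrix" (3x3 intrinsics, pixels), "view" (4x4, takes a point from world to camera coordinates); the wrist camera has in their place "tool_from_camera" (4x4, takes a point from camera to tool coordinates, whose origin is the TCP and whose axes are the tool frame's). Camera axes: x right, y down, z forward; pixel columns grow to the right and rows downward; lengths in m; the calibration is good to about 2 mm. A picture is of the moment at which its call begins: read the wrist's pose just before it. camera_params takes no time and is no camera call.
- r.job_done(): hands the job in, once; it reports no verdict.
The state is a dict: "time": time; "joints": joint angles; "qvel": joint speeds; "effort": joint torques, N m; "ee_pos": TCP position; "eef_rot": TCP orientation; "wrist_force": force on the tool from outside, world axes, zero at the start; "wrist_torque": the same for the moment, N m; "finger_gap": finger opening in m.
Only numpy, scipy, OpenCV 4.12 (cv2) and the standard library are available. Lean on these libraries where they do the work, as an engineer would, in place of code of your own. Each camera call takes 0.05 s, during which the arm holds its last target. There are 200 camera calls.

TASK

The watchmaker's bench magnifier (the stand with the round lens) has been left between two stops. Lift its post by the black knob on top until the sprung brass button pops out through the upper hole in the tube, then let go. Leave the desk lamp's stand as it is.

Things in the scene. Friction and masses are not known exactly. Their poses are not given: they have to be found in the camera images.
- magnifier_knob (a point): Centre (half-way up) of the upright black knob, 30 mm diameter, 45 mm tall, on the magnifier's post; 200 mm above the bench plus joint magnifier_post. z up; holes on the +x face. A 24 mm wide head block is below; a rod runs from it along -x to the level 100 mm black lens ring, its centre 120 mm from the post and 32 mm below this point. The 30 mm tube and 100 mm base are fixed.
- magnifier_post (a joint): Height of the post in its tube in m, up positive: 0 at the lower hole, 0.060 at the upper (next) hole, where the knob's centre is 260 mm above the bench; end stop at 0.064. Knob, head and lens move with it. It starts between the holes, held by friction, and stays where left; lifting takes about 7 N.
- magnifier_button (a joint): Brass button, 10 mm, in the post, sprung outwards: about 0 m while the tube wall holds it in, 0.008 when popped right out. The holes are 14 mm, so it pops out by itself when the post comes within 2 mm of 0.060, also in slow motion, and then holds the post there to within 2 mm. It need not be touched.
- lamp_knob (a point): The same point on the desk lamp's stand, to be left alone: same base, tube, post, button and knob, but with a grey rectangular lamp bar, 45 x 150 mm, in place of the round lens. The two stands may have changed places.
There are look-alikes about, which are no part of the job. Leave any blue look-alike of the part that bears magnifier_knob alone.

How it is judged:
At the end, for the whole second after the job is handed in: The magnifier's button stands more than 5 mm out, through the upper hole (post between 54 and 66 mm), with the knob let go (value of joint magnifier_button above 0.005 m and value of joint magnifier_post between 0.054 and 0.066 m); the robot touches nothing.
It fails at once if the lamp's knob is moved by more than 10 mm (distance of lamp_knob from where it was at the start of the episode above 0.01 m).
It also fails if it takes over 32 s, if anything falls off the work surface, if the arm or the gripper's body presses on something with over 40 N, if the wrist force passes 120 N, or if a joint passes its speed limit or range.

## Working session

There is one attempt and no reset: what is moved stays moved. The work goes in short steps, Python scripts to look and compute and a shell command to move; the robot and the scene stay as the last step left them, time stands still between calls to the robot, and variables do not carry over. Pictures are saved under pics/ and viewed, about 8 in all and at most 12, crops included, and the job is handed in when it is done.

```bash
mkdir -p pics
cat > h.py <<'E'
import numpy as np, cv2
from workcell import r, eyes
def grab(n):
    s=r.observe(); im,d=eyes.get_image(n); return s,im,d,eyes.camera_params(n)
def world(d,p,u,v,rad=1):
    K=np.array(p["camera_matrix"]);V=np.array(p["view"])
    w=d[v-rad:v+rad+1,u-rad:u+rad+1];w=w[w>0];z=np.median(w) if len(w) else 0
    c=np.array([(u-K[0,2])/K[0,0]*z,(v-K[1,2])/K[1,1]*z,z,1]);return (np.linalg.inv(V)@c)[:3]
def cloud(d,p):
    K=np.array(p["camera_matrix"]);V=np.array(p["view"]);v,u=np.mgrid[:480,:640]
    c=np.stack([(u-K[0,2])/K[0,0]*d,(v-K[1,2])/K[1,1]*d,d,np.ones_like(d)],-1)
    return (c@np.linalg.inv(V).T)[...,:3]
E
python3 - <<'E'
from h import *
out=[]
for n in("scene","top"):
    s,im,d,p=grab(n);np.savez(f"{n}.npz",im=im,d=d);cv2.imwrite(f"pics/{n}.png",im)
    print(n,np.linalg.inv(p["view"])[:3].round(3).tolist(),(d>0).mean())
print(s)
E
```

```text
scene [[0.664, 0.423, -0.616, 1.209], [0.747, -0.386, 0.54, -0.722], [-0.01, -0.82, -0.573, 0.862]] 0.9808756510416666
top [[0.018, -1.0, 0.025, 0.376], [-1.0, -0.018, 0.0, -0.05], [0.0, -0.025, -1.0, 1.435]] 0.99599609375
{'time': 0.05, 'joints': array([-1.21421795,  0.53717134, -0.00442273,  1.53885336,  0.00262441,
        1.06733688, -0.07118601]), 'qvel': array([-8.01259904e-04, -7.18022699e-04,  5.13068308e-04, -1.53357505e-03,
        8.43147232e-05,  2.13076565e-04,  8.02264506e-04]), 'effort': array([ 2.36755826e-03, -5.85101938e+01,  1.05248261e+00, -2.60064161e+01,
        1.25938261e-02,  4.56475216e-03,  2.70101782e-05]), 'ee_pos': array([0.26647247, 0.59219906, 0.2444176 ]), 'eef_rot': array([ 0.59327205, -0.38437014,  0.59425397,  0.38360147]), 'wrist_force': array([-0.5528524 ,  0.1478915 ,  0.66527898]), 'wrist_torque': array([0.01795463, 0.01202569, 0.00183164]), 'finger_gap': 0.08544990698623006}
```

View pics/scene.png

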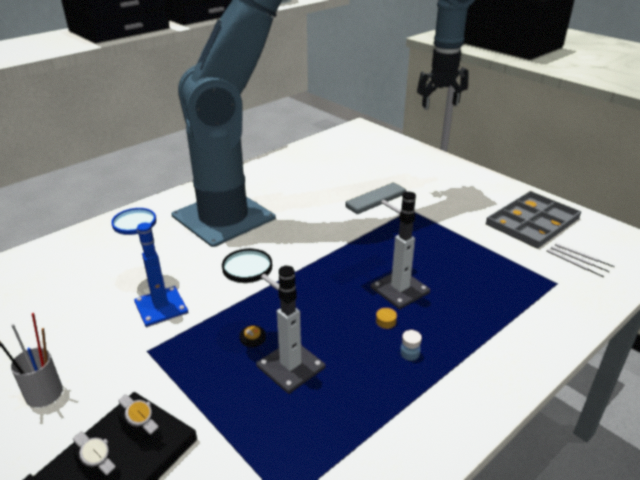

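View pics/top.png

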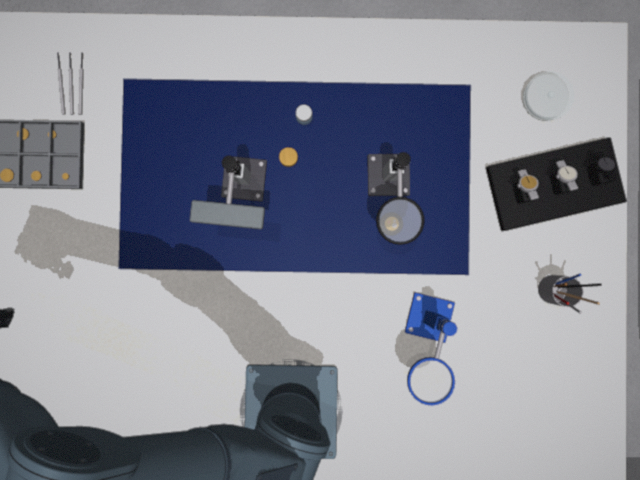

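The scene view shows three candidates for the magnifier knob:
- Black knob with the round black lens: scene (288,275), top (402,160).
- Black knob with the grey rectangular bar, which is the lamp: scene (408,200), top (232,163).
- Blue stand with a round lens, the look-alike: scene (145,235), top (450,328).

I choose the first one, and will measure it and check it in a crop.

Run:
```python
from h import *
for n,rois in(("scene",{"mag":(270,255,306,312),"lamp":(395,185,422,232)}),("top",{"mag":(385,145,418,175),"lamp":(218,148,246,180)})):
    z=np.load(n+".npz");im,d=z["im"],z["d"];p=eyes.camera_params(n);P=cloud(d,p)
    for k,(a,b,c,e) in rois.items():
        I=im[b:e,a:c];Q=P[b:e,a:c]
        m=(I.max(-1)<60)&(Q[...,2]>.15)&(Q[...,2]<.32)&(d[b:e,a:c]>0)
        q=Q[m];print(n,k,m.sum(),"min",q.min(0).round(3),"med",np.median(q,0).round(3),"max",q.max(0).round(3))
        zt=np.percentile(q[:,2],97);t=q[q[:,2]>zt-.012];print("  top",len(t),t.mean(0).round(4),t.min(0).round(3),t.max(0).round(3))
        # base
    if n=="top":
        for k,(a,b,c,e) in {"mag":(360,145,420,205),"lamp":(215,150,272,208)}.items():
            I=im[b:e,a:c].astype(int);Q=P[b:e,a:c]
            m=(abs(I[...,0]-I[...,2])<25)&(I.max(-1)<110)&(Q[...,2]<.03)
            q=Q[m];print("base",k,len(q),q.min(0).round(3),q.max(0).round(3))
        for k,(u,v) in dict(rim=(402,242),rimr=(423,218),bar=(228,215)).items(): print(k,world(d,p,u,v))
im=np.load("scene.npz")["im"]
cv2.imwrite("pics/crop.png",cv2.resize(im[235:400,210:340],None,fx=3.5,fy=3.5,interpolation=2))
```

```text
scene mag 676 min [ 0.471 -0.242  0.151] med [ 0.578 -0.232  0.208] max [ 0.587 -0.187  0.249]
  top 152 [ 0.5747 -0.2287  0.2446] [ 0.559 -0.242  0.235] [ 0.586 -0.216  0.249]
scene lamp 498 min [0.481 0.104 0.165] med [0.561 0.112 0.217] max [0.571 0.189 0.262]
  top 95 [0.5578 0.1142 0.2572] [0.542 0.104 0.249] [0.569 0.131 0.262]
top mag 211 min [ 0.551 -0.235  0.164] med [ 0.564 -0.218  0.246] max [ 0.58  -0.208  0.255]
  top 158 [ 0.5656 -0.2213  0.2467] [ 0.552 -0.235  0.239] [ 0.58  -0.208  0.255]
top lamp 242 min [0.537 0.109 0.154] med [0.548 0.12  0.258] max [0.564 0.137 0.265]
  top 173 [0.5506 0.1228 0.2594] [0.537 0.109 0.252] [0.564 0.137 0.265]
base mag 1145 [ 0.501 -0.272 -0.011] [ 0.619 -0.171  0.03 ]
base lamp 1178 [ 0.485  0.071 -0.006] [0.603 0.185 0.028]
rim [ 0.4014063  -0.2294914   0.19851567]
rimr [ 0.45189807 -0.27239651  0.19768094]
bar [0.44997661 0.12913183 0.21353268]
```

View pics/crop.png

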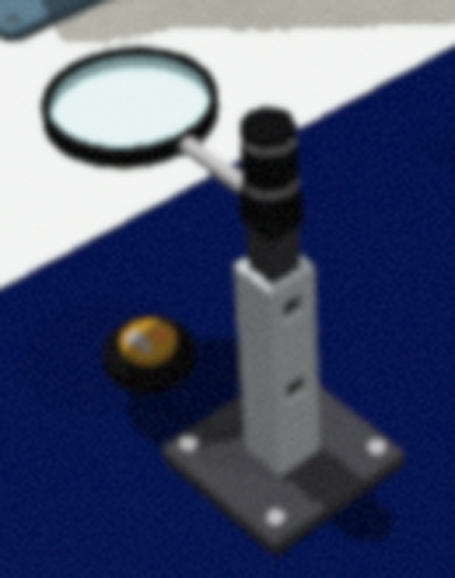

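The crop confirms it: round black lens ring, black knob, both holes empty. The knob axis is at about (0.565, -0.222) with its top at about z 0.247, so the post is at about 0.025. Next: the tool axes, the turn needed and the fingertip overhang.

Run:
```python
from h import *
from scipy.spatial.transform import Rotation as R
s=r.observe();q=s["eef_rot"];M=R.from_quat([q[1],q[2],q[3],q[0]])
print(M.as_matrix().round(3),r.finger_overhang)
for t in([0,1,0],[0,-1,0]):
    x=np.array([0,0,-1]);z=np.array(t);T=R.from_matrix(np.c_[x,np.cross(z,x),z]);print(t,(T*M.inv()).as_rotvec().round(3))
```

```text
[[-0.    -0.912  0.41 ]
 [-0.001  0.41   0.912]
 [-1.    -0.    -0.002]] 0.014
[0, 1, 0] [ 0.002 -0.     0.423]
[0, -1, 0] [-0.000e+00 -2.000e-03 -2.719e+00]
```

```bash
python3 -m creep '[[[0,0.012,-0.028,0.026,0,0,0.085],[0,0.012,-0.028,0.026,0,0,0.085],[0,0.012,-0.028,0.026,0,0,0.085],[0,0.012,-0.028,0.026,0,0,0.085],[0,0.012,-0.028,0.026,0,0,0.085]]]' 50; python3 -m creep '[[[0,0.022,-0.034,0,0,0,0],[0,0.022,-0.034,0,0,0,0],[0,0.022,-0.034,0,0,0,0],[0,0.022,-0.034,0,0,0,0],[0,0.022,-0.034,0,0,0,0]]]'
```

```text
time: 0.52
ee_pos: [0.3188, 0.4483, 0.3674]
eef_rot: [-0.485, 0.511, -0.499, -0.505]
wrist_force: [1.1, 0.5, -0.3]
finger_gap: 0.0858
time: 0.93
ee_pos: [0.4298, 0.2748, 0.3744]
eef_rot: [-0.486, 0.513, -0.491, -0.509]
wrist_force: [0.5, 0.2, -0.8]
finger_gap: 0.0853
```

```bash
python3 -m creep '[[[0,0.011,-0.040,0,0,0,0],[0,0.011,-0.040,0,0,0,0],[0,0.011,-0.040,0,0,0,0],[0,0.011,-0.040,0,0,0,0],[0,0.011,-0.040,0,0,0,0]]]'; python3 -m creep '[[[0,0.011,-0.040,0,0,0,0],[0,0.011,-0.040,0,0,0,0],[0,0.011,-0.040,0,0,0,0],[0,0.011,-0.040,0,0,0,0],[0,0.011,-0.040,0,0,0,0]]]'; python3 -m creep '[[[0,0.005,-0.030,0,0,0,0],[0,0.005,-0.030,0,0,0,0],[0,0.005,-0.020,0,0,0,0],[0,0.003,-0.005,0,0,0,0],[0,0,0,0,0,0,0]]]'
python3 - <<'E'
from h import *
from scipy.spatial.transform import Rotation as R
s,im,d,p=grab("wrist");cv2.imwrite("pics/w1.png",im);q=s["eef_rot"];M=R.from_quat([q[1],q[2],q[3],q[0]])
print("goal rot",(R.from_matrix(np.c_[[0,0,-1],[-1,0,0],[0,1,0]])*M.inv()).as_rotvec().round(3))
K=np.array(p["camera_matrix"]);T=np.array(p["tool_from_camera"]);v,u=np.mgrid[:480,:640]
c=np.stack([(u-K[0,2])/K[0,0]*d,(v-K[1,2])/K[1,1]*d,d,np.ones_like(d)],-1)@T.T
P=M.apply(c[...,:3].reshape(-1,3)).reshape(480,640,3)+s["ee_pos"]
np.savez("w1.npz",P=P,im=im,d=d)
m=(im.max(-1)<70)&(P[...,2]>.18)&(P[...,2]<.265)&(np.hypot(P[...,0]-.565,P[...,1]+.222)<.04)&(d>0)
q=P[m];print(m.sum(),q.min(0),q.max(0));t=q[q[:,2]>np.percentile(q[:,2],90)-.008];print(len(t),t.mean(0),t.min(0),t.max(0), np.argwhere(m).mean(0))
E
```

```text
time: 1.35
ee_pos: [0.4842, 0.0738, 0.3734]
eef_rot: [-0.486, 0.512, -0.492, -0.509]
wrist_force: [1.3, -0.3, 0.7]
finger_gap: 0.0851
time: 1.77
ee_pos: [0.5361, -0.1278, 0.3729]
eef_rot: [-0.486, 0.512, -0.492, -0.51]
wrist_force: [0.9, 0.6, 1.0]
finger_gap: 0.0851
time: 2.18
ee_pos: [0.5521, -0.228, 0.3708]
eef_rot: [-0.487, 0.509, -0.498, -0.506]
wrist_force: [0.1, 0.4, 0.1]
finger_gap: 0.0855
goal rot [ 0.013 -0.008 -0.03 ]
1420 [ 0.55090592 -0.23883788  0.18064843] [ 0.58086443 -0.21016928  0.24804197]
1096 [ 0.56525585 -0.22456183  0.24580036] [ 0.55138959 -0.23883788  0.23865246] [ 0.58086443 -0.21019575  0.24804197] [245.6971831  329.69225352]
```

View pics/w1.png

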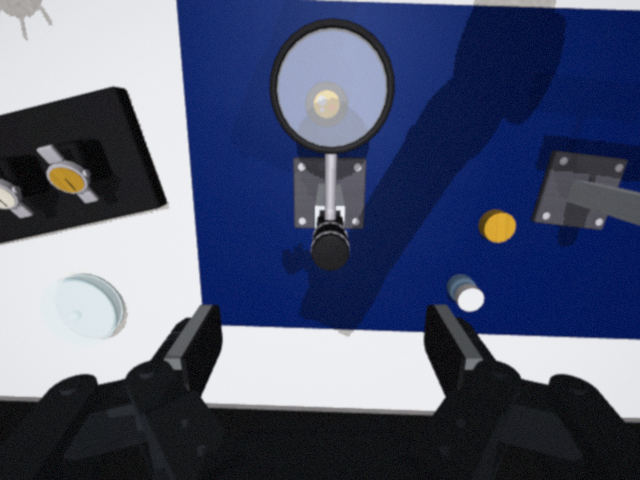

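The wrist view shows the knob at (330,250) with the round lens at (332,87). The axis is at (0.565, -0.2245) and the top at z 0.246, which agrees with the first measurement. I align and descend to TCP z of about 0.224.

```bash
python3 -m creep '[[[0,0.013,0.003,-0.015,0.013,-0.008,-0.03],[0,0,0,-0.025,0,0,0],[0,0,0,-0.025,0,0,0],[0,0,0,-0.01,0,0,0],[0,0,0,0,0,0,0]]]'; python3 -c "
from h import *;s=r.observe();print(s['ee_pos'],s['joints'].round(2))"
```

```text
time: 2.65
ee_pos: [0.5667, -0.2145, 0.2944]
eef_rot: [0.5, -0.502, 0.495, 0.503]
wrist_force: [-0.3, 0.6, 0.2]
finger_gap: 0.0851
[ 0.56665753 -0.21450684  0.29443746] [-0.    0.43  0.4   1.63 -0.19  1.12  2.03]
```

```bash
python3 -m creep '[[[0,-0.002,-0.010,0,0,0,0],[0,0,0,-0.02,0,0,0],[0,0,0,-0.02,0,0,0],[0,0,0,-0.01,0,0,0],[0,0,0,0,0,0,0]]]'; python3 -c "
from h import *;s=r.observe();print(s['ee_pos'],s['joints'].round(2))"
```

```text
time: 3.07
ee_pos: [0.5673, -0.2241, 0.2494]
eef_rot: [-0.5, 0.505, -0.492, -0.502]
wrist_force: [-0.6, 0.1, 0.2]
finger_gap: 0.0855
[ 0.56733909 -0.22414509  0.24938211] [ 0.03  0.48  0.39  1.67 -0.21  1.02  2.07]
```

```bash
python3 -m creep '[[[0,-0.002,0,-0.013,0,0,0],[0,0,0,-0.013,0,0,0],[0,0,0,0,0,0,0],[0.4,0,0,0,0,0,0],[0.5,0,0,0,0,0,0]]]' 50; python3 -m creep '[[[1,0,0,0,0,0,0],[1,0,0,0,0,0,0],[1,0,0,0,0,0,0],[1,0,0,0,0,0,0],[1,0,0,0,0,0,0]]]' 50
```

```text
time: 3.48
ee_pos: [0.5679, -0.2259, 0.228]
eef_rot: [-0.501, 0.508, -0.491, -0.5]
wrist_force: [-0.4, 0.3, -0.3]
finger_gap: 0.0643
time: 3.9
ee_pos: [0.5689, -0.2237, 0.2298]
eef_rot: [-0.502, 0.508, -0.489, -0.501]
wrist_force: [0.0, 0.2, -1.4]
finger_gap: 0.0286
```

Gripped (gap about 29 mm on the 30 mm knob). I lift about 36 mm, slower near the end.

```bash
python3 -m creep '[[[1,0,0,0.006,0,0,0],[1,0,0,0.006,0,0,0],[1,0,0,0.006,0,0,0],[1,0,0,0.006,0,0,0],[1,0,0,0.002,0,0,0]]]' 50
```

```text
time: 4.32
ee_pos: [0.5689, -0.2237, 0.2554]
eef_rot: [-0.501, 0.508, -0.49, -0.501]
wrist_force: [2.6, -1.6, -9.4]
finger_gap: 0.0286
```

```bash
python3 -m creep '[[[1,0,0,0.003,0,0,0],[1,0,0,0.002,0,0,0],[1,0,0,0.002,0,0,0],[1,0,0,0.001,0,0,0],[1,0,0,0.001,0,0,0]]]' 50
python3 - <<'E'
from h import *
s,im,d,p=grab("scene");K=np.array(p["camera_matrix"])
V=np.array(p["view"]);c=V@[.58,-.224,.13,1];u,v=(K@c[:3]/c[2])[:2].astype(int);print(u,v,s["ee_pos"])
cv2.imwrite("pics/s2.png",cv2.resize(im[v-100:v+60,u-90:u+90],None,fx=3.5,fy=3.5,interpolation=2))
E
```

```text
time: 4.73
ee_pos: [0.5689, -0.2237, 0.2658]
eef_rot: [-0.502, 0.508, -0.49, -0.501]
wrist_force: [2.8, 0.2, -6.2]
finger_gap: 0.0285
292 321 [ 0.56891432 -0.22371855  0.2658289 ]
```

View pics/s2.png

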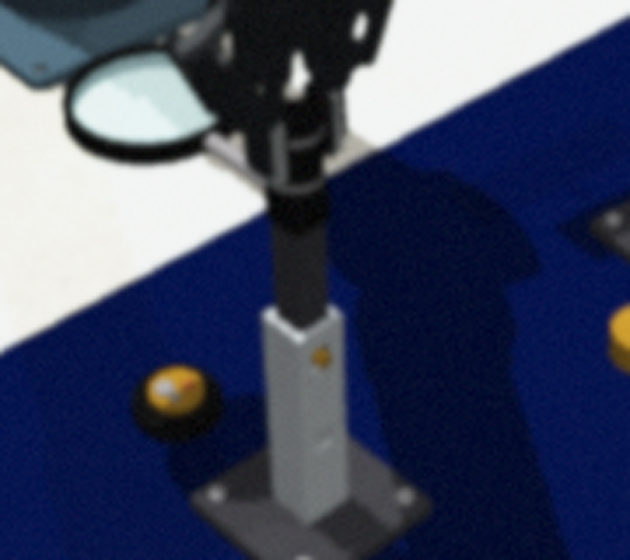

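The brass button shows in the upper hole at crop (320,357). A small tug up should tell whether it is latched: the force should rise without the post moving.

```bash
python3 -m creep '[[[1,0,0,0.001,0,0,0],[1,0,0,0.001,0,0,0],[1,0,0,0,0,0,0],[1,0,0,0,0,0,0],[1,0,0,0,0,0,0]]]' 50
python3 - <<'E'
from h import *
s,im,d,p=grab("scene");P=cloud(d,p);H=cv2.cvtColor(im,cv2.COLOR_BGR2HSV)
m=(H[...,0]>8)&(H[...,0]<30)&(H[...,1]>110)&(H[...,2]>60)&(abs(P[...,1]+.224)<.03)&(abs(P[...,0]-.58)<.03)&(P[...,2]>.05)
print(m.sum(),np.median(P[m],0),P[m].max(0)); b=np.argwhere(m).mean(0).astype(int);print(b)
a=P[b[0]-3:b[0]+14,b[1]-5:b[1]+6,0];print((a[::2]*1000).round(0))
E
```

```text
time: 5.2
ee_pos: [0.5689, -0.2237, 0.2686]
eef_rot: [-0.502, 0.508, -0.49, -0.5]
wrist_force: [1.8, -0.5, -6.2]
finger_gap: 0.0285
10 [ 0.5862658  -0.22594612  0.13478648] [ 0.58828319 -0.22436556  0.13736887]
[322 293]
[[584. 585. 586. 586. 583. 584. 583. 583. 583. 583. 584.]
 [585. 586. 582. 583. 582. 584. 585. 588. 589. 584. 585.]
 [586. 585. 584. 580. 585. 587. 587. 587. 587. 584. 585.]
 [582. 584. 585. 579. 580. 583. 587. 587. 585. 583. 582.]
 [585. 584. 583. 583. 584. 584. 585. 584. 583. 583. 582.]
 [584. 585. 584. 585. 584. 582. 585. 582. 585. 583. 585.]
 [583. 586. 583. 584. 582. 583. 585. 586. 582. 583. 582.]
 [585. 585. 585. 583. 586. 585. 585. 586. 585. 584. 583.]
 [584. 583. 583. 585. 584. 584. 584. 584. 584. 585. 584.]]
```

```bash
python3 -m creep '[[[1,0,0,0.001,0,0,0],[1,0,0,0.001,0,0,0],[1,0,0,0,0,0,0],[1,0,0,0,0,0,0],[1,0,0,0,0,0,0]]]' 50
python3 - <<'E'
from h import *
s,im,d,p=grab("scene");P=cloud(d,p)
print((P[314:334:2,288:299,0]*1000).round(0))
cv2.imwrite("pics/s3.png",cv2.resize(im[290:370,260:330],None,fx=7,fy=7,interpolation=2))
E
```

```text
time: 5.67
ee_pos: [0.5689, -0.2237, 0.2687]
eef_rot: [-0.501, 0.508, -0.49, -0.501]
wrist_force: [3.1, -0.8, -8.0]
finger_gap: 0.0287
[[578. 580. 579. 578. 579. 582. 583. 585. 586. 584. 583.]
 [580. 579. 581. 585. 583. 584. 583. 586. 583. 586. 585.]
 [585. 585. 584. 584. 582. 585. 583. 585. 585. 584. 584.]
 [584. 587. 584. 585. 584. 583. 586. 585. 583. 585. 585.]
 [584. 585. 581. 581. 584. 586. 586. 589. 587. 586. 584.]
 [584. 586. 584. 580. 584. 589. 590. 589. 582. 583. 584.]
 [583. 584. 584. 579. 582. 583. 583. 585. 583. 585. 583.]
 [584. 585. 583. 584. 584. 583. 584. 582. 584. 586. 584.]
 [585. 583. 584. 583. 582. 583. 586. 584. 584. 584. 583.]
 [585. 584. 585. 585. 583. 586. 585. 583. 585. 583. 585.]]
```

View pics/s3.png

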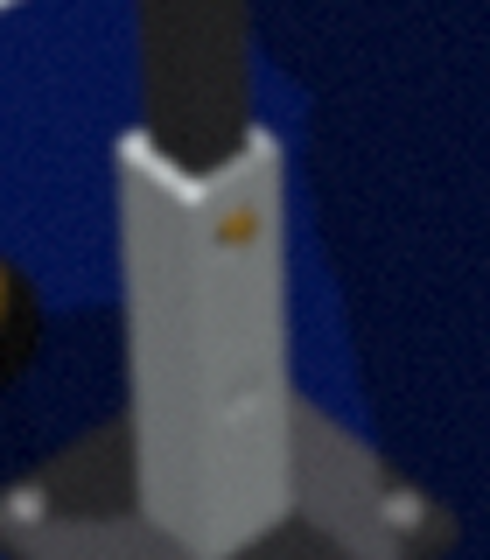

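The tug moved the TCP only 0.1 mm and the force rose. Brass stands about 5 mm proud of the tube face at crop (237,227), so it is latched. I release and back off straight up.

```bash
python3 -m creep '[[[0.4,0,0,-0.001,0,0,0],[0,0,0,0,0,0,0],[0,0,0,0,0,0,0],[0,0,0,0,0,0,0],[0,0,0,0,0,0,0]]]'; python3 -m creep '[[[0,0,0,0.02,0,0,0],[0,0,0,0.03,0,0,0],[0,0,0,0.03,0,0,0],[0,0,0,0.03,0,0,0],[0,0,0,0,0,0,0]]]'
python3 - <<'E'
from h import *
s,im,d,p=grab("scene");P=cloud(d,p);H=cv2.cvtColor(im,cv2.COLOR_BGR2HSV)
m=(im.max(-1)<60)&(abs(P[...,0]-.567)<.03)&(abs(P[...,1]+.224)<.03)&(P[...,2]>.15)&(P[...,2]<.31);q=P[m]
print("knob top",np.percentile(q[:,2],[50,97,100]),"before: .249 max")
l=P[150:235,390:425];L=(im[150:235,390:425].max(-1)<60)&(l[...,2]>.15)&(l[...,2]<.32);q=l[L];t=q[q[:,2]>np.percentile(q[:,2],97)-.012];print("lamp top",t.mean(0),"was .558 .114 .257")
print((P[314:330:2,288:299,0]*1000).round(0),s["wrist_force"])
cv2.imwrite("pics/s4.png",cv2.resize(im[170:410,200:450],None,fx=2.4,fy=2.4,interpolation=2))
E
```

```text
time: 6.13
ee_pos: [0.5692, -0.2245, 0.2711]
eef_rot: [-0.502, 0.508, -0.49, -0.5]
wrist_force: [-0.0, -1.5, 0.0]
finger_gap: 0.085
time: 6.55
ee_pos: [0.5668, -0.2242, 0.3852]
eef_rot: [-0.502, 0.507, -0.491, -0.501]
wrist_force: [0.2, -0.5, 0.8]
finger_gap: 0.0852
knob top [0.22863578 0.28531878 0.28713652] before: .249 max
lamp top [0.55805609 0.1143758  0.25673701] was .558 .114 .257
[[580. 577. 578. 579. 580. 581. 581. 584. 582. 582. 583.]
 [579. 581. 584. 581. 588. 583. 584. 583. 583. 586. 585.]
 [584. 583. 586. 585. 585. 583. 584. 587. 583. 585. 584.]
 [586. 585. 587. 586. 585. 586. 583. 587. 582. 584. 583.]
 [585. 583. 583. 582. 585. 587. 590. 588. 588. 582. 583.]
 [585. 584. 585. 580. 583. 588. 587. 588. 584. 583. 584.]
 [584. 586. 584. 581. 583. 583. 584. 585. 585. 584. 583.]
 [583. 585. 585. 584. 584. 585. 585. 584. 585. 584. 584.]] [ 0.16022867 -0.54390648  0.79272985]
```

View pics/s4.png

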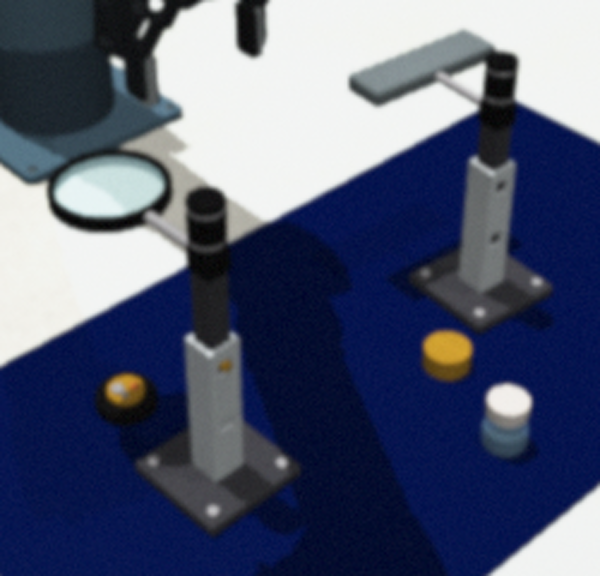

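The magnifier stands free with brass in the upper hole at crop (225,366). The gripper is well clear and the lamp has not moved. Handing in.

```bash
python3 -c "
from workcell import r
print(r.job_done())"
```

```text
the job is handed in; nothing more can be done
None
```

I lifted the magnifier's post about 38 mm by its black knob until the button popped out of the upper hole, then let go. I handed the job in at about 6.6 s.

- **Latched:** a further 2 mm tug upward moved the tool only 0.1 mm and the force rose from about 6 to 8 N. The end stop alone could also have resisted that tug, but brass was already showing in the upper hole.
- **Height:** after release the knob top measured 285–287 mm. That puts the post at about 62–64 mm by camera, against 60 mm expected. This is inside the 54–66 mm limits and about what the button's play and the calibration error allow.
- **Button:** it reads only about 3–6 mm proud in the coarse depth image, so the 5 mm requirement is not proven by depth alone. The tug and the brass in the hole support it.
- **Lamp and gripper:** the lamp's knob has not moved (within 1 mm), and the open gripper is well above the knob, touching nothing.

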